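# Shut and bolt the craft kit chest

### The job

Pack-up time: lower the lid of the plywood kit chest until it is fully shut, push the bolt on top of it fully home through its keeper on the front rim, then swing the bolt's handle over sideways until it lies flat in its notch, so that the bolt cannot slide back. Leave the cups, the bottle, the mould and the phone standing or lying where they are.

Things in the scene. Friction and masses are not known exactly. Their poses are not given: they have to be found in the camera images.
- chest: plywood kit chest, 240 deep (x) x 340 wide (y) x 120 mm high, walls 20 thick; heavy, does not move. Origin: centre of its underside. x points from its front (keeper side, nearest the robot) to its back (hinges), y to its left, z up. The steel bolt lies on top of the lid along chest x, at y=0, its axis 11 mm above the lid's top (z=131 mm when shut).
- lid (a joint): lid angle, rad: 0 = fully shut (top flush with the rims), grows as it opens, up to 1.5. The lid is plywood, 202 deep x 296 wide x 12 mm thick. Its hinge is stiff: it stays at any angle it is left; pushing it down near its free edge takes about 3 to 8 N. Push on its plain plywood, e.g. 100 mm to either side of the bolt.
- lid_hinge (a point): middle of the lid's hinge line, at chest (+102, 0, 120) mm; the line runs along chest y
- lid_edge (a point): middle of the lid's free front edge, on its top face, 202 mm from the hinge line; at chest (-100, 0, 120) mm when shut
- bolt (a joint): slide of the bolt towards the front, m: 0 = fully drawn back, 0.040 = fully home at its stop, its end through the keeper. Round bar, 12 mm thick, 140 long; stays where left, about 3 N to slide. Its handle moves with it and stands at chest x = -10 mm minus the slide (lid shut). Two straps, 14 mm long in x and 21 mm above the lid, hold the bar at chest x = -78 and +28 mm.
- handle (a joint): turn of the bolt's handle about the bolt's axis, rad: 0 = straight up from the lid, grows as it swings towards chest +y, 1.57 = lying flat in a notch; -0.5 at least. It stays where left; about 1.5 N at its end turns it. It goes flat only with the bolt fully home (within 3 mm) or fully drawn back; elsewhere the notched wall stops it near 0.7.
- notch (a point): middle of the notch for the bolt when home, in the steel wall beside the bolt on its +y side, at chest (-50, 14, 131) mm when the lid is shut. The notch is 16 mm wide (x) and open at the top; the wall stands 15 mm above the lid, from chest y = 10 to 18 mm. A handle lying in it locks the bolt. The like notch 40 mm further back is for the drawn-back bolt.
- knob (a point): centre of the steel ball, 18 mm across, at the end of the bolt's handle, 45 mm from the bolt's axis; the handle's bar is 10 mm thick. On the bolt's -y side (chest y = -10 to -15 mm) a plain steel wall also stands 15 mm above the lid
- keeper (a point): centre of the keeper's opening on the middle of the front rim, at chest (-111, 0, 131) mm: a steel bridge 24 mm wide (y), 14 mm long (x), its top 21.5 mm above the rim; fixed to the chest
- cup_a: white paper cup, 76 mm across, 92 mm high, with a stirring stick reaching 125 mm, before the chest; leave alone. Origin: centre of its underside.
- cup_b: second such white paper cup with a stick, at the chest's right front corner; leave alone. Origin: centre of its underside.
- kraft_a: brown paper cup, 56 mm across, 55 mm high, before the chest; leave alone. Origin: centre of its underside.
- bottle: squeeze bottle with a pointed nozzle, 48 mm across, 150 mm high, at the chest's left side; leave alone. Origin: centre of its underside.
- mould: two-part pulp mould lying open, 72 x 148 x 16 mm, at the chest's right side; leave alone. Origin: centre of its underside.
- phone: phone lying flat, 155 x 75 x 9 mm, at the chest's left front corner; leave alone. Origin: centre of its underside.

How it is judged:
By the outcome, as a careful person would: the job done as asked, in the order asked, and still so for the second after the job is handed in, with the robot touching nothing.
It also fails if it takes over 48 s, if anything falls off the work surface, if the arm or the gripper's body presses on something with over 40 N, if the wrist force passes 120 N, or if a joint passes its speed limit or range.

### The arm

A 7-joint arm with a two-finger parallel gripper is mounted at the origin on the work surface. World frame = base frame: x ahead of the robot, y to its left, z up, the work surface at z = 0. Lengths are in m, angles in rad, forces in N, time in s.
With the tool pointing down it reaches from about 0.4 to 0.9 m from the base axis. Payload 5.5 kg.
Tool frame: the origin (TCP) lies midway between the tips of the shut fingers; the grasp point (between the pads) lies 19 mm behind it; z points along the fingers, y is the line along which they close (so a half turn about z gives the same grasp; the last joint's range is limited). The gripper opens to 92 mm and grips with 3 to 60 N. Pads are 19 mm wide; open, the fingers measure 130 mm over their backs; the gripper's body (75 mm by 190 mm) begins 47 mm behind the grasp point.
Start: joints at [-1.011, 0.501, -0.427, 1.55, 0.221, 1.138, -0.21], TCP at [0.19, 0.622, 0.227] pointing down, gripper open.
Joint ranges: [-2.88, 2.88], [-0.31, 2.03], [-1.54, 1.56], [0.2, 2.42], [-1.41, 4.55], [0.19, 2.02], [-2.57, 2.57]. Speed limits (rad/s): [2.57, 2.57, 3.14, 3.14, 3.14, 3.14, 3.14].

### API

Orientations are given as a rotation vector (axis times angle).
In Python, from workcell import observe, cams, ctrl gives the robot as it stands.
- The arm moves only by the tool play_rows, never from a script. Its argument "deltas" is a list of rows, each an object with "linear": the shift along the tool's x, y, z in cm, a list of three; "turn": the turn, a rotation vector about the tool's x, y, z in degrees, a list of three; "gripper": the finger opening in cm, from 0 to 9.18. A call has 1 to 20 rows; each row is the pose to reach, as a shift and turn from the pose commanded when the call began, along the tool's axes at that moment; what a row does not reach only later rows make up. A row lasts 1/12 s, in which the tool goes at most 41.7 mm and 7.16 degrees, less where a joint would pass 70% of its speed; a pose out of reach is approached as far as the arm can. A call with a gripper value outside its range is refused whole. The fingers move at their own pace and stop on an object; "force" is the grip in N (left out, the last holds). Time passes only in rows, so rows that repeat a pose let the fingers close. It gives the time, the measured TCP pose, the force, the opening and the grip force at its end, in the units of the state.
- observe(): the state, without advancing time (a new reading comes with each control period).
- cams.capture(name): name is "scene" or "top" or "wrist"; returns the picture (480x640x3 uint8, red, green, blue); there is no depth.
- cams.camera_model(name): a dict with "intrinsics" (3x3 intrinsics, pixels), "k1" (the pictures are not rectified: a ray, as slopes to the right and down, at radius r is drawn at 1 + k1 r^2 times it, then the intrinsics apply), "cam_to_world" (4x4, takes a point from camera to world coordinates); the wrist camera has in their place "T_tool_cam" (4x4, takes a point from camera to tool coordinates, whose origin is the TCP and whose axes are the flange's). Camera axes: x right, y down, z forward; pixel columns grow to the right and rows downward; lengths in m; the calibration is good to about 2 mm. A picture is of the moment at which its call begins: read the wrist's pose just before it. camera_model takes no time and is no camera call.
- ctrl.close_job(): hands the job in; it is judged then, once.
The state is a dict: "t": time; "q": joint angles; "qvel": joint speeds; "tau": joint torques, N m; "position": TCP position; "ee_rot": TCP orientation; "force": force on the tool from outside, world axes, zero at the start; "torque": the same for the moment, N m; "opening": finger opening in m; "gripper_force": force on a finger pad.
Only numpy, scipy, OpenCV 4.12 (cv2) and the standard library are available. Lean on these libraries where they do the work, as an engineer would, in place of code of your own. Each camera call takes 0.05 s, during which the arm holds its last target. There are 200 camera calls.

## Working session

There is one attempt and no reset: what is moved stays moved. The work goes in short steps, Python scripts to look and compute and a tool call to move; the robot and the scene stay as the last step left them, time stands still between calls to the robot, and variables do not carry over. Pictures are saved under pics/ and viewed, at most 10 in all, crops included, and the job is handed in when it is done.

Besides the shell and the picture viewer there is one more tool, called after "Request:" as a command line: name --argument value ..., lists and objects as JSON in quotes. play_rows: Moves the arm, as the interface text tells. Its arguments: {"type":"object","properties":{"deltas":{"type":"array","items":{"type":"object","properties":{"linear":{"type":"array","items":{"type":"number"}},"turn":{"type":"array","items":{"type":"number"}},"gripper":{"type":"number"}}}},"force":{"type":"number"}},"required":["deltas"]}

```bash
ls; mkdir -p pics; python3 - <<'E'
from workcell import observe,cams,ctrl
import cv2
s=observe();print(s['t'],s['position'],s['ee_rot'],s['force'],s['opening'])
for n in('scene','top'):
    cv2.imwrite(f'pics/{n}0.png',cams.capture(n)[:,:,::-1])
    m=cams.camera_model(n);print(n,m['intrinsics'],m['k1'],m['cam_to_world'])
print(cams.camera_model('wrist'))
E
```

```text
pics
0.0 [0.18996326 0.6208824  0.22566485] [-4.64427386e-01 -3.10670610e+00  3.01044381e-03] [-0.24902837 -0.17898233 -0.04330319] 0.09205174140221921
scene [[566.33938315   0.         313.22534872]
 [  0.         566.33938315 238.53078107]
 [  0.           0.           1.        ]] 0.04922747048424834 [[-0.93217178  0.33326798 -0.14137974  0.69420685]
 [ 0.36192423  0.84912246 -0.38471015  0.43004675]
 [-0.00816287 -0.4097847  -0.91214575  1.14658348]
 [ 0.          0.          0.          1.        ]]
top [[446.00556478   0.         317.79102933]
 [  0.         446.00556478 242.2821645 ]
 [  0.           0.           1.        ]] 0.026439689385757345 [[-0.00811458 -0.98313116  0.18272185  0.34745232]
 [-0.99996332  0.00847867  0.00121147 -0.00397164]
 [-0.00274027 -0.18270532 -0.9831639   1.03508319]
 [ 0.          0.          0.          1.        ]]
{'intrinsics': array([[392.50204603,   0.        , 323.47860313],
       [  0.        , 392.50204603, 237.25309701],
       [  0.        ,   0.        ,   1.        ]]), 'k1': -0.005769190494760491, 'T_tool_cam': array([[-4.22077343e-04, -9.60862724e-01, -2.77024634e-01,
         7.58042617e-02],
       [ 9.99999821e-01, -5.22876103e-04,  2.89991861e-04,
         4.14921749e-04],
       [-4.23491931e-04, -2.77024462e-01,  9.60862773e-01,
        -1.58058946e-01],
       [ 0.00000000e+00,  0.00000000e+00,  0.00000000e+00,
         1.00000000e+00]])}
```

View pics/scene0.png

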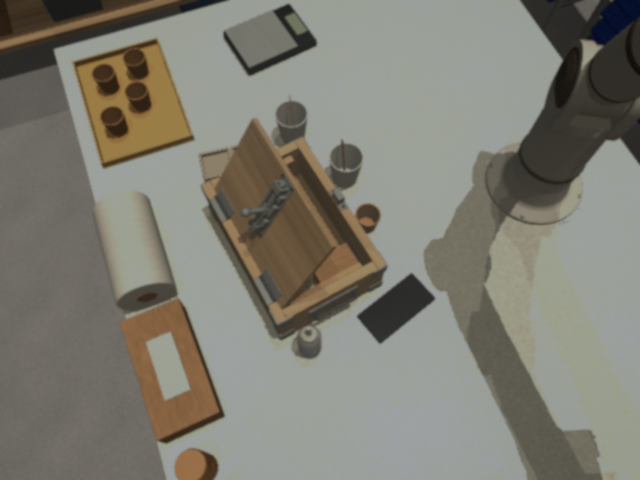

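View pics/top0.png

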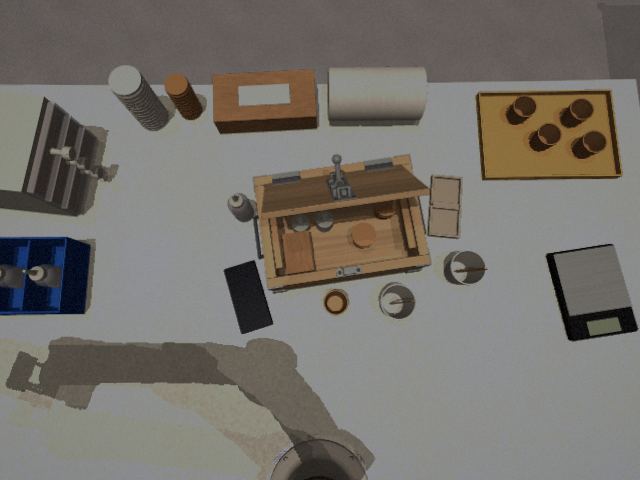

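The scene view shows the chest with its lid partly open, hinged at the back; cup_a and kraft_a stand before the front rim. In the top view the rim corners lie near (254,178), (411,157), (430,262), (268,280) and the keeper near (348,271). I'll enlarge it to get exact corners.

```bash
python3 - <<'E'
import cv2,numpy as np
a=cv2.imread('pics/top0.png')[140:300,220:480];b=cv2.imread('pics/scene0.png')[110:340,190:395]
a=cv2.resize(a,None,fx=3,fy=3,interpolation=cv2.INTER_CUBIC)
cv2.imwrite('pics/z1.png',a)
cv2.imwrite('pics/z2.png',cv2.resize(b,None,fx=2.6,fy=2.6,interpolation=cv2.INTER_CUBIC))
E
```

```text
(no output)
```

View pics/z1.png

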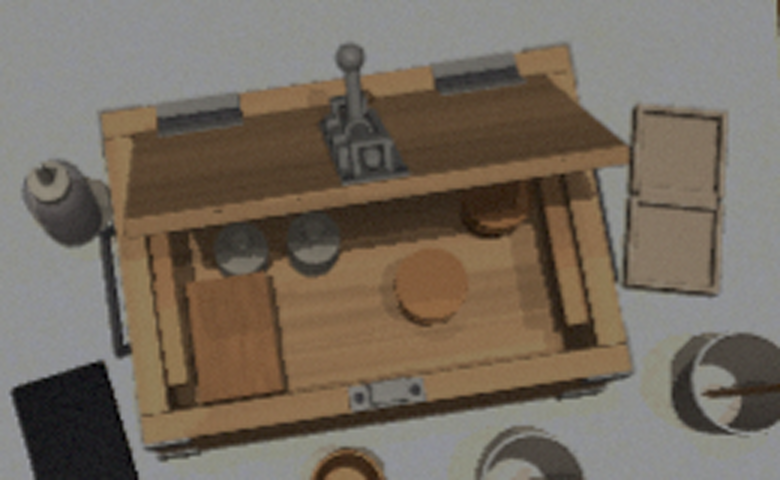

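View pics/z2.png

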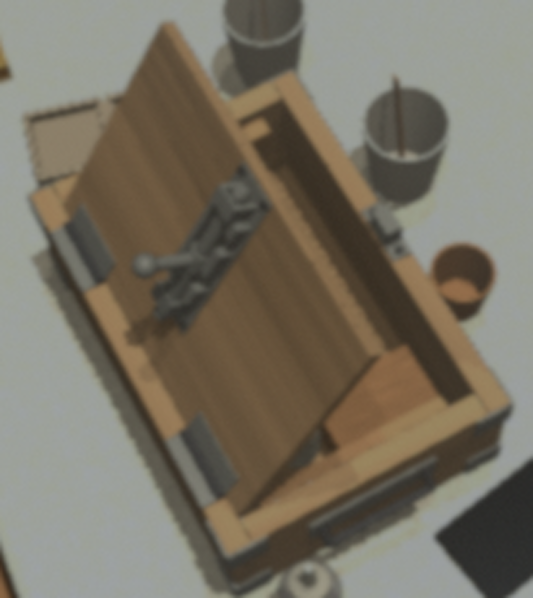

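Zoomed views: the top rim corners are clear, the lid free edge runs from about z1 (127,222) to (630,150), and the handle is upright. I'll cast these onto z = 0.12 and triangulate the lid edge from both views.

```bash
cat > h.py <<'E'
import numpy as np, cv2
from scipy.spatial.transform import Rotation as R
from workcell import observe,cams,ctrl
def ray(n,p,T=None):
    m=cams.camera_model(n);K=m['intrinsics'];T=m['cam_to_world'] if T is None else T
    d=np.array([(p[0]-K[0,2])/K[0,0],(p[1]-K[1,2])/K[1,1]]);u=d.copy()
    for _ in range(10):u=d/(1+m['k1']*(u@u))
    v=T[:3,:3]@np.r_[u,1];return T[:3,3],v/np.linalg.norm(v)
def plane(n,p,z,T=None):
    o,v=ray(n,p,T);return o+v*(z-o[2])/v[2]
def tri(a,b):
    A=np.zeros((3,3));y=np.zeros(3)
    for o,v in(a,b):
        P=np.eye(3)-np.outer(v,v);A+=P;y+=P@o
    x=np.linalg.solve(A,y);return x,[np.linalg.norm((np.eye(3)-np.outer(v,v))@(x-o)) for o,v in(a,b)]
def proj(n,X,T=None):
    m=cams.camera_model(n);T=m['cam_to_world'] if T is None else T
    c=T[:3,:3].T@(np.asarray(X)-T[:3,3]);u=c[:2]/c[2];return (m['intrinsics']@np.r_[u*(1+m['k1']*(u@u)),1])[:2]
def wristT():
    s=observe();T=np.eye(4);T[:3,:3]=R.from_rotvec(s['ee_rot']).as_matrix();T[:3,3]=s['position'];return T@cams.camera_model('wrist')['T_tool_cam']
E
cat > m1.py <<'E'
from h import *
np.set_printoptions(precision=4,suppress=True)
Z=lambda x,y:(x/3+220-.33,y/3+140-.33)
S=lambda x,y:(x/2.6+190-.3,y/2.6+110-.3)
t=dict(BL=Z(102,112),BR=Z(572,45),FR=Z(632,374),FL=Z(145,444));s=dict(BL=S(230,556),FL=S(510,407),FR=S(290,73),BR=S(32,196))
P={}
for k in t:
    a,b=plane('top',t[k],.12),plane('scene',s[k],.12);P[k]=(a+b)/2;print(k,a,b)
c=sum(P.values())/4
yv=(P['BL']+P['FL']-P['BR']-P['FR']);xv=P['BL']+P['BR']-P['FL']-P['FR']
print('centre',c,'W',np.linalg.norm(yv)/2,'D',np.linalg.norm(xv)/2,'yaw',np.degrees(np.arctan2(-yv[0],yv[1])),np.degrees(np.arctan2(xv[1],xv[0])))
yaw=np.arctan2(-yv[0],yv[1]);
M=np.array([[np.cos(yaw),-np.sin(yaw),0],[np.sin(yaw),np.cos(yaw),0],[0,0,1]])
c[2]=0
for k,a,b in(('LL',Z(127,222),S(378,355)),('LR',Z(630,150),S(168,25))):
    X,e=tri(ray('top',a),ray('scene',b));q=M.T@(X-c);print(k,X,e,'chest',q,'ang',np.degrees(np.arctan2(q[2]-.12,.102-q[0])),np.hypot(q[2]-.12,.102-q[0]))
X,e=tri(ray('top',Z(349,57)),ray('scene',S(146,264)));print('knob',X,e,M.T@(X-c))
X=plane('top',Z(388,384),.141);print('keeper',X,M.T@(X-c))
for n,p in(('cupA',(397,289)),('kraft',(336,291)),('cupB',(465,257))):
    X=plane('top',p,.09 if n!='kraft' else .055);print(n,X,M.T@(X-c))
X,e=tri(ray('top',Z(45,170)),ray('scene',(309,330)));print('nozzle',X,e)
E
python3 m1.py
```

```text
BL [0.661  0.1334 0.12  ] [0.6586 0.1349 0.12  ]
BR [ 0.7083 -0.2043  0.12  ] [ 0.7058 -0.2005  0.12  ]
FR [ 0.4692 -0.2346  0.12  ] [ 0.4729 -0.2344  0.12  ]
FL [0.4239 0.0999 0.12  ] [0.4252 0.1035 0.12  ]
centre [ 0.5656 -0.0503  0.12  ] W 0.3396353127127186 D 0.23780834322979574 yaw 7.936121782754932 7.808473327938326
LL [0.5348 0.0937 0.291 ] [np.float64(0.002239977093721692), np.float64(0.002239977093721697)] chest [-0.0107  0.1469  0.291 ] ang 56.616385229895904 0.20474246371710453
LR [ 0.5761 -0.1968  0.2877] [np.float64(0.001985049335509453), np.float64(0.001985049335509485)] chest [-0.0098 -0.1465  0.2877] ang 56.297164718200335 0.20153849021528886
knob [ 0.6478 -0.0376  0.2571] [np.float64(0.0001356720543814878), np.float64(0.00013567205438163536)] [0.0831 0.0012 0.2571]
keeper [ 0.461  -0.0654  0.141 ] [-0.1057 -0.0005  0.141 ]
cupA [ 0.4214 -0.1692  0.09  ] [-0.1593 -0.0979  0.09  ]
kraft [ 0.4208 -0.0418  0.055 ] [-0.1423  0.0284  0.055 ]
cupB [ 0.4884 -0.3167  0.09  ] [-0.1132 -0.2532  0.09  ]
nozzle [0.6121 0.1706 0.1373] [np.float64(0.0014954756342170808), np.float64(0.0014954756342170617)]
```

Measurements are consistent: W 340, D 238, yaw 7.9°, lid at 56.5° with radius 202 mm, and the keeper at chest x -106, y 0. Next, a helper to convert chest points to tool deltas.

```bash
cat >> h.py <<'E'
C=np.array([.5656,-.0503,0]);YAW=np.radians(7.9)
M=R.from_rotvec([0,0,YAW]).as_matrix()
RT=M@np.diag([-1.,1,-1])   # tool x=-chest x, y=chest y, z down
W=lambda q:C+M@np.asarray(q)
def show(qs):
    s=observe();Rc=R.from_rotvec(s['ee_rot']);p=s['position']
    print('t',round(s['t'],2),'chest now',np.round(M.T@(p-C)*1e3,1),'f',np.round(M.T@s['force'],1),'open',round(s['opening'],4))
    tv=np.degrees((Rc.inv()*R.from_matrix(RT)).as_rotvec())
    for q in qs:print(q,'lin cm',np.round(Rc.inv().apply(W(q)-p)*100,2),'turn',np.round(tv,1))
E
python3 -c "
from h import *
show([(.045,.1,.31),(.045,.1,.26)]);print(observe()['position'])"
```

```text
t 0.1 chest now [-279.8  716.6  225.8] f [-0.1  0.5 -0.3] open 0.0918
(0.045, 0.1, 0.31) lin cm [-55.42 -42.26  -8.35] turn [ -0.1  -0.  -24.9]
(0.045, 0.1, 0.26) lin cm [-55.42 -42.25  -3.35] turn [ -0.1  -0.  -24.9]
[0.18996525 0.62100718 0.22580519]
```

Request:
play_rows --deltas '[{"linear": [0, 0, -4], "turn": [0, 0, 0], "gripper": 0}, {"linear": [0, 0, -8.4], "turn": [0, 0, -5], "gripper": 0}, {"linear": [-55.4, -42.2, -8.4], "turn": [0, 0, -25], "gripper": 0}, {"linear": [-55.4, -42.2, -8.4], "turn": [0, 0, -25], "gripper": 0}, {"linear": [-55.4, -42.2, -8.4], "turn": [0, 0, -25], "gripper": 0}, {"linear": [-55.4, -42.2, -8.4], "turn": [0, 0, -25], "gripper": 0}, {"linear": [-55.4, -42.2, -8.4], "turn": [0, 0, -25], "gripper": 0}, {"linear": [-55.4, -42.2, -8.4], "turn": [0, 0, -25], "gripper": 0}, {"linear": [-55.4, -42.2, -8.4], "turn": [0, 0, -25], "gripper": 0}, {"linear": [-55.4, -42.2, -8.4], "turn": [0, 0, -25], "gripper": 0}, {"linear": [-55.4, -42.2, -8.4], "turn": [0, 0, -25], "gripper": 0}, {"linear": [-55.4, -42.2, -8.4], "turn": [0, 0, -25], "gripper": 0}, {"linear": [-55.4, -42.2, -8.4], "turn": [0, 0, -25], "gripper": 0}, {"linear": [-55.4, -42.2, -8.4], "turn": [0, 0, -25], "gripper": 0}, {"linear": [-55.4, -42.2, -8.4], "turn": [0, 0, -25], "gripper": 0}, {"linear": [-55.4, -42.2, -8.4], "turn": [0, 0, -25], "gripper": 0}, {"linear": [-55.4, -42.2, -8.4], "turn": [0, 0, -25], "gripper": 0}, {"linear": [-55.4, -42.2, -8.4], "turn": [0, 0, -25], "gripper": 0}, {"linear": [-55.4, -42.2, -8.4], "turn": [0, 0, -25], "gripper": 0}, {"linear": [-55.4, -42.2, -8.4], "turn": [0, 0, -25], "gripper": 0}]' --force 30

```text
t: 1.77
position: [0.5993, 0.0469, 0.3096]
ee_rot: [0.202, -3.135, 0.007]
force: [-0.7, -0.7, -0.1]
opening: 0.0005
gripper_force: 0.0
```

```bash
python3 -c "
from h import *
qs=[(.045,.1,.31)]
for d in (58,52,46,40,34,28,22,16,10,5,2,0):
    a=np.radians(d);qs.append((round(.102-.18*np.cos(a)+.0095,4),.1,round(.12+.18*np.sin(a),4)))
show(qs)"
```

```text
t 1.77 chest now [ 46.7  91.7 309.6] f [-0.8 -0.6 -0.1] open 0.0005
(0.045, 0.1, 0.31) lin cm [ 0.18  0.83 -0.05] turn [-0.3 -0.  -0.5]
(np.float64(0.0161), 0.1, np.float64(0.2726)) lin cm [3.07 0.82 3.7 ] turn [-0.3 -0.  -0.5]
(np.float64(0.0007), 0.1, np.float64(0.2618)) lin cm [4.61 0.81 4.78] turn [-0.3 -0.  -0.5]
(np.float64(-0.0135), 0.1, np.float64(0.2495)) lin cm [6.03 0.8  6.01] turn [-0.3 -0.  -0.5]
(np.float64(-0.0264), 0.1, np.float64(0.2357)) lin cm [7.32 0.8  7.39] turn [-0.3 -0.  -0.5]
(np.float64(-0.0377), 0.1, np.float64(0.2207)) lin cm [8.45 0.8  8.89] turn [-0.3 -0.  -0.5]
(np.float64(-0.0474), 0.1, np.float64(0.2045)) lin cm [ 9.42  0.79 10.51] turn [-0.3 -0.  -0.5]
(np.float64(-0.0554), 0.1, np.float64(0.1874)) lin cm [10.22  0.79 12.22] turn [-0.3 -0.  -0.5]
(np.float64(-0.0615), 0.1, np.float64(0.1696)) lin cm [10.83  0.8  14.  ] turn [-0.3 -0.  -0.5]
(np.float64(-0.0658), 0.1, np.float64(0.1513)) lin cm [11.26  0.8  15.83] turn [-0.3 -0.  -0.5]
(np.float64(-0.0678), 0.1, np.float64(0.1357)) lin cm [11.45  0.81 17.39] turn [-0.3 -0.  -0.5]
(np.float64(-0.0684), 0.1, np.float64(0.1263)) lin cm [11.51  0.81 18.33] turn [-0.3 -0.  -0.5]
(np.float64(-0.0685), 0.1, np.float64(0.12)) lin cm [11.52  0.81 18.96] turn [-0.3 -0.  -0.5]
```

Request:
play_rows --deltas '[{"linear": [1.5, 0, 2], "turn": [0, 0, 0], "gripper": 0}, {"linear": [2.9, 0, 3.7], "turn": [0, 0, 0], "gripper": 0}, {"linear": [3.6, 0, 4.3], "turn": [0, 0, 0], "gripper": 0}, {"linear": [4.4, 0, 4.8], "turn": [0, 0, 0], "gripper": 0}, {"linear": [5.1, 0, 5.4], "turn": [0, 0, 0], "gripper": 0}, {"linear": [5.8, 0, 6.0], "turn": [0, 0, 0], "gripper": 0}, {"linear": [6.5, 0, 6.7], "turn": [0, 0, 0], "gripper": 0}, {"linear": [7.1, 0, 7.4], "turn": [0, 0, 0], "gripper": 0}, {"linear": [7.7, 0, 8.2], "turn": [0, 0, 0], "gripper": 0}, {"linear": [8.3, 0, 8.9], "turn": [0, 0, 0], "gripper": 0}, {"linear": [8.8, 0, 9.7], "turn": [0, 0, 0], "gripper": 0}, {"linear": [9.2, 0, 10.5], "turn": [0, 0, 0], "gripper": 0}]'

```text
t: 2.77
position: [0.5062, 0.0434, 0.2062]
ee_rot: [-0.219, 3.131, -0.0]
force: [3.4, -1.0, 4.7]
opening: 0.0006
gripper_force: 2.4
```

```bash
python3 -c "
from h import *
show([(-.047,.1,.2045)])
cv2.imwrite('pics/s2.png',cams.capture('scene')[90:350,180:420,::-1])"
```

```text
t 2.77 chest now [-45.9 101.  206.2] f [ 3.3 -1.5  4.7] open 0.0006
(-0.047, 0.1, 0.2045) lin cm [ 0.11 -0.1   0.17] turn [-0.   0.2  0.1]
```

View pics/s2.png

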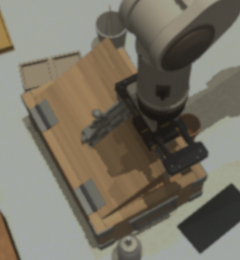

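The lid follows the fingers (about 28°), with roughly 6 N of contact. I'll continue down.

Request:
play_rows --deltas '[{"linear": [0.4, 0, 0.9], "turn": [0, 0, 0], "gripper": 0}, {"linear": [0.8, 0, 1.7], "turn": [0, 0, 0], "gripper": 0}, {"linear": [1.1, 0, 2.6], "turn": [0, 0, 0], "gripper": 0}, {"linear": [1.4, 0, 3.5], "turn": [0, 0, 0], "gripper": 0}, {"linear": [1.6, 0, 4.4], "turn": [0, 0, 0], "gripper": 0}, {"linear": [1.8, 0, 5.3], "turn": [0, 0, 0], "gripper": 0}, {"linear": [2.0, 0, 6.2], "turn": [0, 0, 0], "gripper": 0}, {"linear": [2.1, 0, 7.0], "turn": [0, 0, 0], "gripper": 0}, {"linear": [2.1, 0, 7.6], "turn": [0, 0, 0], "gripper": 0}, {"linear": [2.1, 0, 8.0], "turn": [0, 0, 0], "gripper": 0}, {"linear": [2.1, 0, 8.3], "turn": [0, 0, 0], "gripper": 0}, {"linear": [2.1, 0, 8.5], "turn": [0, 0, 0], "gripper": 0}, {"linear": [2.1, 0, 8.6], "turn": [0, 0, 0], "gripper": 0}]'

```text
t: 3.9
position: [0.484, 0.0403, 0.1201]
ee_rot: [0.219, -3.132, 0.0]
force: [-5.6, -0.1, 19.0]
opening: 0.0007
gripper_force: 9.7
```

```bash
python3 -c "
from h import *
show([(-.068,.1,.119)])"
```

```text
t 3.9 chest now [-68.3 101.  120.1] f [-5.5  0.6 19. ] open 0.0007
(-0.068, 0.1, 0.119) lin cm [-0.03 -0.1   0.11] turn [-0.  -0.1  0.1]
```

Lid shut: the tip is at 120.1 mm and the force rose to 19 N. Now lift, move over behind the handle and look with the wrist camera.

Request:
play_rows --deltas '[{"linear": [0, 0, -3.5], "turn": [0, 0, 0], "gripper": 0}, {"linear": [0, 0, -7.5], "turn": [0, 0, 0], "gripper": 0}, {"linear": [0, 0, -11], "turn": [0, 0, 0], "gripper": 0}, {"linear": [-2.5, -3, -11], "turn": [0, 0, 0], "gripper": 0}, {"linear": [-5, -6, -11], "turn": [0, 0, 0], "gripper": 0}, {"linear": [-7.5, -9, -11], "turn": [0, 0, 0], "gripper": 0}, {"linear": [-9.3, -10.1, -11], "turn": [0, 0, 0], "gripper": 0}, {"linear": [-9.3, -10.1, -11], "turn": [0, 0, 0], "gripper": 0}, {"linear": [-9.3, -10.1, -11], "turn": [0, 0, 0], "gripper": 0}, {"linear": [-9.3, -10.1, -11], "turn": [0, 0, 0], "gripper": 0}]'

```text
t: 4.73
position: [0.5891, -0.0458, 0.2286]
ee_rot: [0.22, -3.131, -0.002]
force: [-0.3, -0.4, 0.8]
opening: 0.0004
gripper_force: 0.0
```

```bash
python3 -c "
from h import *
show([(.025,0,.23)])
T=wristT();cv2.imwrite('pics/w1.png',cams.capture('wrist')[:,:,::-1])
for n,q in dict(keeper=(-.111,0,.1415),knob=(-.01,0,.176),strap=(-.078,0,.141),notch=(-.05,.014,.135)).items():print(n,proj('wrist',W(q),T).round())"
```

```text
t 4.73 chest now [ 23.9   1.2 228.6] f [-0.3 -0.3  0.8] open 0.0004
(0.025, 0, 0.23) lin cm [-0.11 -0.12 -0.14] turn [ 0.1 -0.2  0.1]
keeper [320.  14.]
knob [320. 204.]
strap [320.  78.]
notch [343. 127.]
```

View pics/w1.png

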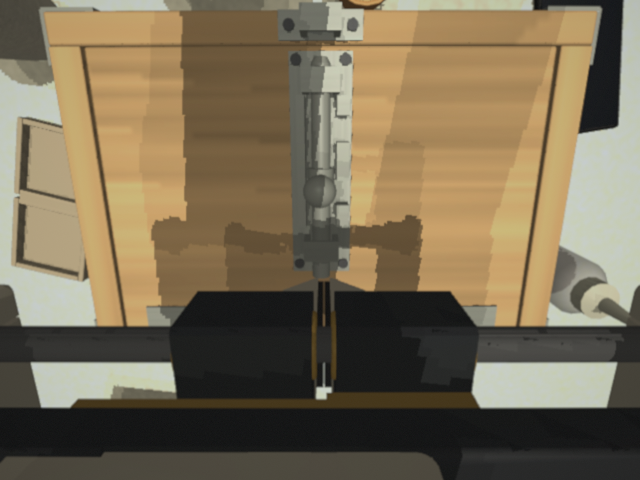

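Wrist view: the lid is flush, keeper at (320,14), knob at (320,190) and upright, so the bolt is drawn back. The notched wall is at its right. I'll go down behind the knob with the fingers 8 mm apart to cradle it, then push forward.

Request:
play_rows --deltas '[{"linear": [0, -0.1, 2], "turn": [0, 0, 0], "gripper": 0.8}, {"linear": [0, -0.1, 4.5], "turn": [0, 0, 0], "gripper": 0.8}, {"linear": [0, -0.1, 6.2], "turn": [0, 0, 0], "gripper": 0.8}, {"linear": [0, -0.1, 7.0], "turn": [0, 0, 0], "gripper": 0.8}, {"linear": [0, -0.1, 7.0], "turn": [0, 0, 0], "gripper": 0.8}, {"linear": [1, -0.1, 7.0], "turn": [0, 0, 0], "gripper": 0.8}, {"linear": [2, -0.1, 7.0], "turn": [0, 0, 0], "gripper": 0.8}, {"linear": [2.6, -0.1, 7.0], "turn": [0, 0, 0], "gripper": 0.8}, {"linear": [3.2, -0.1, 7.0], "turn": [0, 0, 0], "gripper": 0.8}, {"linear": [3.8, -0.1, 7.0], "turn": [0, 0, 0], "gripper": 0.8}, {"linear": [4.3, -0.1, 7.0], "turn": [0, 0, 0], "gripper": 0.8}, {"linear": [4.7, -0.1, 7.0], "turn": [0, 0, 0], "gripper": 0.8}, {"linear": [5.0, -0.1, 7.0], "turn": [0, 0, 0], "gripper": 0.8}, {"linear": [5.2, -0.1, 7.0], "turn": [0, 0, 0], "gripper": 0.8}, {"linear": [5.4, -0.1, 7.0], "turn": [0, 0, 0], "gripper": 0.8}, {"linear": [5.5, -0.1, 7.0], "turn": [0, 0, 0], "gripper": 0.8}, {"linear": [5.5, -0.1, 7.0], "turn": [0, 0, 0], "gripper": 0.8}]'

```text
t: 6.2
position: [0.5363, -0.0555, 0.1597]
ee_rot: [0.219, -3.134, 0.0]
force: [2.2, -0.5, 2.2]
opening: 0.0082
gripper_force: 1.3
```

```bash
python3 -c "
from h import *
show([(-.033,0,.158)])"
```

```text
t 6.2 chest now [-29.8  -1.2 159.7] f [ 2.1 -0.8  2.2] open 0.0082
(-0.033, 0, 0.158) lin cm [0.32 0.12 0.17] turn [-0.  -0.   0.1]
```

Sliding at about 2–3 N with no stop yet. I'll push on in small steps.

Request:
play_rows --deltas '[{"linear": [0.2, 0.1, 0], "turn": [0, 0, 0], "gripper": 0.8}, {"linear": [0.4, 0.1, 0], "turn": [0, 0, 0], "gripper": 0.8}, {"linear": [0.5, 0.1, 0], "turn": [0, 0, 0], "gripper": 0.8}, {"linear": [0.6, 0.1, 0], "turn": [0, 0, 0], "gripper": 0.8}, {"linear": [0.6, 0.1, 0], "turn": [0, 0, 0], "gripper": 0.8}]'

```text
t: 6.62
position: [0.5333, -0.0549, 0.1602]
ee_rot: [-0.219, 3.128, -0.0]
force: [10.7, 1.0, -3.9]
opening: 0.008
gripper_force: 5.1
```

```bash
python3 -c "
from h import *
show([(-.033,0,.158)])
T=wristT();cv2.imwrite('pics/w2.png',cams.capture('wrist')[:300,150:490,::-1])
for n,q in dict(keeper=(-.111,0,.1415),knob=(-.05,0,.176),notch=(-.05,.014,.135)).items():print(n,proj('wrist',W(q),T).round()-[150,0])"
```

```text
t 6.62 chest now [-3.260e+01 -1.000e-01  1.602e+02] f [10.8 -0.4 -3.9] open 0.008
(-0.033, 0, 0.158) lin cm [0.04 0.01 0.22] turn [-0.   0.4  0.1]
keeper [172. 117.]
knob [172. 280.]
notch [201. 247.]
```

View pics/w2.png

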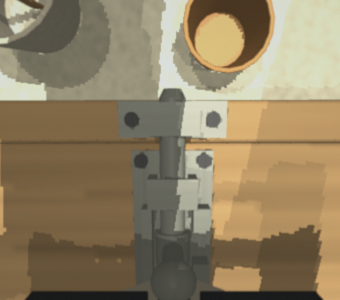

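The bolt end shows beyond the keeper at (172,95), and the force rose to 11 N at the predicted position, so the bolt is home. I'll back off and go round to the handle's -y side.

Request:
play_rows --deltas '[{"linear": [-2.1, 0, 0], "turn": [0, 0, 0], "gripper": 0}, {"linear": [-2.1, 0, -3], "turn": [0, 0, 0], "gripper": 0}, {"linear": [-2.1, 0, -5.8], "turn": [0, 0, 0], "gripper": 0}, {"linear": [-2.1, -2, -5.8], "turn": [0, 0, 0], "gripper": 0}, {"linear": [-1, -3.8, -5.8], "turn": [0, 0, 0], "gripper": 0}, {"linear": [1.4, -3.8, -5.8], "turn": [0, 0, 0], "gripper": 0}, {"linear": [1.4, -3.8, -5.8], "turn": [0, 0, 0], "gripper": 0}, {"linear": [1.4, -3.8, -3], "turn": [0, 0, 0], "gripper": 0}, {"linear": [1.4, -3.8, -0.5], "turn": [0, 0, 0], "gripper": 0}, {"linear": [1.4, -3.8, 0], "turn": [0, 0, 0], "gripper": 0}, {"linear": [1.4, -3.8, 0], "turn": [0, 0, 0], "gripper": 0}, {"linear": [1.4, -3.8, 0], "turn": [0, 0, 0], "gripper": 0}]'

```text
t: 7.67
position: [0.5213, -0.0945, 0.1597]
ee_rot: [0.22, -3.132, -0.001]
force: [0.6, -0.3, 0.6]
opening: 0.0004
gripper_force: 0.0
```

```bash
python3 -c "
from h import *
show([(-.05,.01,.158)])"
```

```text
t 7.67 chest now [-49.9 -37.7 159.7] f [ 0.5 -0.4  0.6] open 0.0004
(-0.05, 0.01, 0.158) lin cm [-0.    4.77  0.17] turn [ 0.  -0.1  0.1]
```

Request:
play_rows --deltas '[{"linear": [0, 1, 0.1], "turn": [0, 0, 0], "gripper": 0}, {"linear": [0, 1.8, 0.1], "turn": [0, 0, 0], "gripper": 0}, {"linear": [0, 2.4, 0.1], "turn": [0, 0, 0], "gripper": 0}, {"linear": [0, 3, 0.1], "turn": [0, 0, 0], "gripper": 0}, {"linear": [0, 3.5, 0.1], "turn": [0, 0, 0], "gripper": 0}, {"linear": [0, 4, 0.1], "turn": [0, 0, 0], "gripper": 0}, {"linear": [0, 4.4, 0.1], "turn": [0, 0, 0], "gripper": 0}, {"linear": [0, 4.8, 0.1], "turn": [0, 0, 0], "gripper": 0}, {"linear": [0, 4.8, 0.1], "turn": [0, 0, 0], "gripper": 0}]'

```text
t: 8.42
position: [0.5149, -0.0461, 0.1587]
ee_rot: [0.221, -3.134, -0.001]
force: [0.6, 0.7, 0.4]
opening: 0.0005
gripper_force: 0.0
```

```bash
python3 -c "
from h import *
show([(-.05,.01,.158)])
T=wristT();cv2.imwrite('pics/w3.png',cams.capture('wrist')[:420,120:540,::-1])
print(proj('wrist',W((-.05,.032,.163)),T)-[120,0])
cv2.imwrite('pics/s3.png',cv2.resize(cams.capture('scene')[130:290,220:400,::-1],None,fx=3,fy=3))"
```

```text
t 8.42 chest now [-49.6  11.1 158.7] f [0.7 0.6 0.4] open 0.0005
(-0.05, 0.01, 0.158) lin cm [ 0.04 -0.11  0.07] turn [ 0.  -0.   0.2]
[250.13253842 306.16891329]
```

View pics/w3.png

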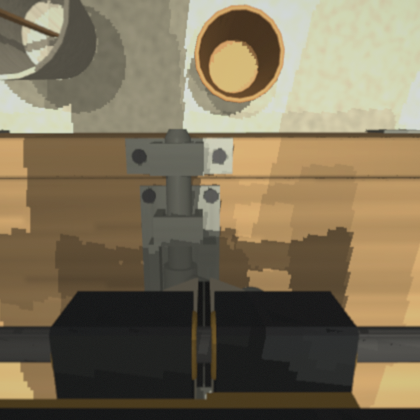

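The bolt is still through the keeper and the handle has swung towards +y, with the knob peeking out at about (262,292) beside the fingers. Push a little further sideways, then go over the top and press down along the arc.

Request:
play_rows --deltas '[{"linear": [0, 0.4, 0], "turn": [0, 0, 0], "gripper": 0}, {"linear": [0, 0.8, 0], "turn": [0, 0, 0], "gripper": 0}, {"linear": [0, 1.2, 0], "turn": [0, 0, 0], "gripper": 0}, {"linear": [0, 1.2, 0], "turn": [0, 0, 0], "gripper": 0}, {"linear": [0, 0.8, -2], "turn": [0, 0, 0], "gripper": 0}, {"linear": [0, 0.8, -4.5], "turn": [0, 0, 0], "gripper": 0}, {"linear": [0, 2.7, -4.5], "turn": [0, 0, 0], "gripper": 0}, {"linear": [0, 2.7, -4.5], "turn": [0, 0, 0], "gripper": 0}, {"linear": [0, 2.7, -2], "turn": [0, 0, 0], "gripper": 0}, {"linear": [0, 2.7, -0.9], "turn": [0, 0, 0], "gripper": 0}, {"linear": [0, 2.8, -0.4], "turn": [0, 0, 0], "gripper": 0}, {"linear": [0, 2.9, 0.1], "turn": [0, 0, 0], "gripper": 0}, {"linear": [0, 3.0, 0.6], "turn": [0, 0, 0], "gripper": 0}, {"linear": [0, 3.1, 1.0], "turn": [0, 0, 0], "gripper": 0}, {"linear": [0, 3.1, 1.4], "turn": [0, 0, 0], "gripper": 0}, {"linear": [0, 3.1, 1.6], "turn": [0, 0, 0], "gripper": 0}, {"linear": [0, 3.1, 1.6], "turn": [0, 0, 0], "gripper": 0}]'

```text
t: 9.93
position: [0.5106, -0.0168, 0.1424]
ee_rot: [0.219, -3.134, 0.0]
force: [-0.3, 0.5, 0.7]
opening: 0.0004
gripper_force: 0.0
```

```bash
python3 -c "
from h import *
show([(-.05,.042,.139)])"
```

```text
t 9.93 chest now [-49.9  40.7 142.4] f [-0.2  0.5  0.7] open 0.0004
(-0.05, 0.042, 0.139) lin cm [0.01 0.13 0.34] turn [-0.  -0.   0.1]
```

Request:
play_rows --deltas '[{"linear": [0, 0.1, 0.3], "turn": [0, 0, 0], "gripper": 0}, {"linear": [0, 0.1, 0.5], "turn": [0, 0, 0], "gripper": 0}, {"linear": [0, 0.1, 0.6], "turn": [0, 0, 0], "gripper": 0}, {"linear": [0, 0.1, 0.6], "turn": [0, 0, 0], "gripper": 0}]'

```text
t: 10.27
position: [0.5123, -0.0159, 0.1386]
ee_rot: [-0.218, 3.131, -0.001]
force: [-1.2, -0.7, 12.5]
opening: 0.0001
gripper_force: 6.4
```

```bash
python3 -c "
from h import *
show([(-.05,.042,.139)])"
```

```text
t 10.27 chest now [-48.1  41.4 138.6] f [-1.3 -0.5 12.5] open 0.0001
(-0.05, 0.042, 0.139) lin cm [ 0.19  0.06 -0.04] turn [-0.1  0.2  0.1]
```

Stop at 138.6 mm with 12.5 N, which fits the knob lying flat (top 140 mm). Lift off and look.

Request:
play_rows --deltas '[{"linear": [0, 0, -3], "turn": [0, 0, 0], "gripper": 0}, {"linear": [0, 0, -7], "turn": [0, 0, 0], "gripper": 0}, {"linear": [-3, -2, -10], "turn": [0, 0, 0], "gripper": 0}, {"linear": [-6, -2, -10], "turn": [0, 0, 0], "gripper": 0}, {"linear": [-7, -2, -10], "turn": [0, 0, 0], "gripper": 0}, {"linear": [-7, -2, -10], "turn": [0, 0, 0], "gripper": 0}, {"linear": [-7, -2, -10], "turn": [0, 0, 0], "gripper": 0}, {"linear": [-7, -2, -10], "turn": [0, 0, 0], "gripper": 0}]'

```text
t: 10.93
position: [0.5809, -0.0255, 0.2354]
ee_rot: [0.219, -3.131, -0.0]
force: [-0.7, 0.6, 0.3]
opening: 0.0006
gripper_force: 0.0
```

```bash
python3 -c "
from h import *
show([])
T=wristT();cv2.imwrite('pics/w4.png',cams.capture('wrist')[:,:,::-1])
for n,q in dict(knob=(-.05,.045,.131),kend=(-.111,0,.1415),up=(-.05,.035,.159),rimFL=(-.12,.17,.12)).items():print(n,proj('wrist',W(q),T).round())"
```

```text
t 10.93 chest now [ 18.6  22.4 235.4] f [-0.6  0.7  0.3] open 0.0006
knob [357. 136.]
kend [284.  28.]
up [344. 137.]
rimFL [557.  21.]
```

View pics/w4.png

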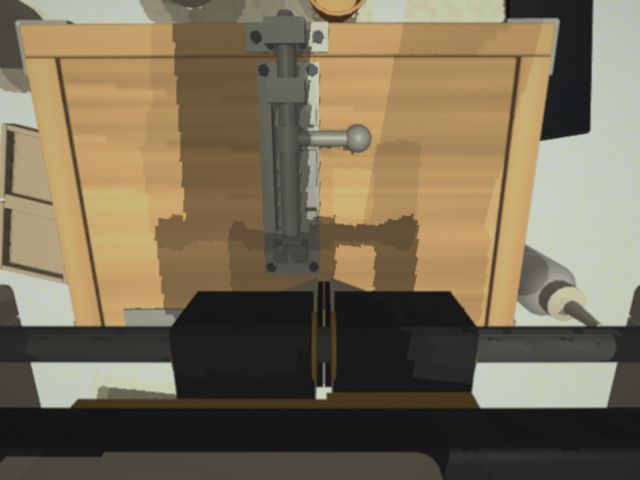

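The knob lies at (357,138), against a prediction of (357,136) for flat in the notch. The bolt is through the keeper, the lid is flush, and the robot touches nothing. Handing in.

```bash
python3 -c "
from workcell import ctrl
print(ctrl.close_job())"
```

```text
the job is handed in; nothing more can be done
None
```

I shut the chest lid, pushed the bolt fully home through its keeper, laid its handle flat in the notch, and handed the job in at about 11 s; no object outside the chest was touched, though no verdict came back.

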